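# Light the burner at the gas-control unit: air, then fuel, then hold the igniter

## Task

Light the spectrometer's burner on air and acetylene at the gas-control unit, using only fingertip pushes: press the far end (the one with the black bar) of the light blue air rocker until it snaps on, then do the same with the yellow acetylene rocker, and only then press the round black igniter button fully down and keep it down; the program finishes while still holding it. Fuel must never be on without air, and the igniter must stay up until both gases are on; leave the white nitrous-oxide rocker off. Press with finger force only, keep all modules seated in the carrier, and do not disturb the things standing round it.

Things in the scene. Friction and masses are not known exactly. Their poses are not given: they have to be found in the camera images.
- carrier: grey carrier of the gas-control unit, fixed to the bench: 4 pockets in a row along its y (centres at y = -87, -29, 29, 87 mm, floors 14 mm above the bench) hold the modules in any order; 256 mm wide, x = -51 to 122 mm; behind the pockets a white manifold with two round gauges, at most 63 mm high; origin: at the bench, under the middle of the row; z up, x away from the operator
- air_module: compressed-air plug-in module: grey housing 90 x 52 x 44 mm (x, y, z), 0.45 kg, standing loose in a pocket of the carrier, 1 mm play each side; origin: centre of its underside; z up, x away from the operator, as the carrier's; its light blue rocker, 56 mm long (along x) and 40 mm wide, is hinged across its middle, 46 mm above the origin, and has a shallow V-shaped top
- fuel_module: acetylene plug-in module: grey housing 90 x 52 x 44 mm (x, y, z), 0.45 kg, standing loose in a pocket of the carrier, 1 mm play each side; origin: centre of its underside; z up, x away from the operator, as the carrier's; its yellow rocker, 56 mm long (along x) and 40 mm wide, is hinged across its middle, 46 mm above the origin, and has a shallow V-shaped top
- nitrous_module: nitrous-oxide plug-in module: grey housing 90 x 52 x 44 mm (x, y, z), 0.45 kg, standing loose in a pocket of the carrier, 1 mm play each side; origin: centre of its underside; z up, x away from the operator, as the carrier's; its white rocker, 56 mm long (along x) and 40 mm wide, is hinged across its middle, 46 mm above the origin, and has a shallow V-shaped top; to be left off
- igniter_module: igniter plug-in module: grey housing 90 x 52 x 44 mm (x, y, z), 0.45 kg, standing loose in a pocket of the carrier, 1 mm play each side; origin: centre of its underside; z up, x away from the operator, as the carrier's; it has a round black push button, 37 mm across, standing in a low steel collar on the middle of its top
- air_rocker (a joint): angle of the light blue rocker, rad: 0 = off (near half level, far half sloping up), 0.28 = on (far half pressed level); over-centre spring: it takes about 2 to 3 N on the far end to start, then snaps over by itself past the middle and stays
- fuel_rocker (a joint): angle of the yellow rocker, rad: 0 = off (near half level, far half sloping up), 0.28 = on (far half pressed level); over-centre spring: it takes about 2 to 3 N on the far end to start, then snaps over by itself past the middle and stays
- nitrous_rocker (a joint): angle of the white rocker, rad: 0 = off (near half level, far half sloping up), 0.28 = on (far half pressed level); over-centre spring: it takes about 2 to 3 N on the far end to start, then snaps over by itself past the middle and stays
- igniter_button (a joint): travel of the igniter button, m: 0 = up, 0.008 = fully down (on its stop); a spring pushes it back up when released: about 3 N to start, about 6.5 N fully down
- air_on_end (a point): point on top of the far ('on', black bar) half of the light blue rocker, mid-width, 20 mm out from the hinge line, 55.5 mm above the module's underside while off (the half's far edge is about 2 mm higher); pressed fully on, this surface is level, 50 mm above the underside and 2 mm proud of the frame round it; moves with the rocker
- fuel_on_end (a point): point on top of the far ('on', black bar) half of the yellow rocker, mid-width, 20 mm out from the hinge line, 55.5 mm above the module's underside while off (the half's far edge is about 2 mm higher); pressed fully on, this surface is level, 50 mm above the underside and 2 mm proud of the frame round it; moves with the rocker
- nitrous_on_end (a point): point on top of the far ('on', black bar) half of the white rocker, mid-width, 20 mm out from the hinge line, 55.5 mm above the module's underside while off (the half's far edge is about 2 mm higher); pressed fully on, this surface is level, 50 mm above the underside and 2 mm proud of the frame round it; moves with the rocker
- igniter_top (a point): centre of the top face of the black igniter button, 60 mm above the module's underside while up, 52 mm when fully down (3 mm above its collar); moves with the button
- wash: wash bottle with a blue cap and bent jet, 198 mm high; a bystander standing loose on the bench; origin: centre of its underside
- beaker: empty beaker, 65 mm across, 78 mm high; a bystander standing loose on the bench; origin: centre of its underside
- dropper: small brown dropper bottle, 102 mm high; a bystander standing loose on the bench; origin: centre of its underside
- tin: small white tin, 53 mm across, 30 mm high; a bystander standing loose on the bench; origin: centre of its underside
- tips: blue pipette-tip box with a clear lid, 99 x 130 x 74 mm; a bystander standing loose on the bench; origin: centre of its underside
- reagent: brown reagent bottle, blue cap, 66 mm across, 165 mm high; a bystander standing loose on the bench; origin: centre of its underside
Things that resemble listed ones, but are neither listed nor needed, are in the scene too. What is shaped like the air_module but red is not meant.

How it is judged:
By the outcome, as a careful person would: the job done as asked, in the order asked, and still so for the second after the job is handed in, while the arm keeps its last pose, push and grip.
It also fails if it takes over 40 s, if anything falls off the work surface, if the arm or the gripper's body presses on something with over 40 N, if the wrist force passes 120 N, or if a joint passes its speed limit or range.

## Robot

A 6-joint arm with a two-finger parallel gripper is mounted at the origin on a cart in front of the work surface, level with it; the furniture and walls round the work are solid. World frame = base frame: x ahead of the robot, y to its left, z up, the work surface at z = 0. Lengths are in m, angles in rad, forces in N, time in s.
With the tool pointing down it reaches from about 0.25 to 0.775 m from the base axis. Payload 8.9 kg.
Tool frame: the origin (TCP) lies on the centre line of the jaws, within the pads' length; the fingertips stand ctrl.nose_length ahead of it and the grasp point (between the pads) lies 6 mm ahead of it (ctrl.nose_length is the distance from the TCP to the fingertips, in m); z points along the fingers, y is the line along which they close (so a half turn about z gives the same grasp; the last joint's range is limited). The gripper opens to 85 mm and grips with 20 to 120 N. Pads are 22 mm wide; open, the fingers measure 114 mm over their backs; the gripper's body (76 mm by 85 mm) begins 54 mm behind the grasp point. The pads swing forward as they close: fully open they stand 13 mm farther back than shut.
Start: joints at [0.979, 0.291, -0.153, 1.127, 0, 1.431], TCP at [0.23, 0.472, 0.256] pointing down, gripper open.
Joint ranges: [-2.52, 2.52], [-0.91, 1.74], [-1.3, 1.37], [-1.96, 2.02], [-1.52, 1.47], [-3.14, 3.14]. Speed limits (rad/s): [2.22, 2.22, 2.79, 3.14, 3.14, 3.14].

## Interface

Orientations are given as a unit quaternion [x, y, z, w].
In Python, from station import ctrl gives the robot as it stands.
- The arm moves only by the tool shift_gripper, called after "Request:" by a JSON object that holds its "api" and its "payload", one argument or row to a line. Schema: {"type":"object","properties":{"offsets":{"type":"array","items":{"type":"number"},"minItems":5,"maxItems":50},"clamp_n":{"type":"number"},"only":{"type":"string"},"quiet":{"type":"boolean"},"lines":{"type":"string"}},"required":["offsets"],"additionalProperties":false}. offsets is one flat list of numbers that holds 1 to 10 rows one after another, with no inner brackets; each row has 5 numbers: dx, dy, dz in fractions of the full range, 1 being 500 mm, then a turn about the tool's z in normalised numbers (1 is 360 degrees), then the finger opening in m; each row is the pose to reach, as a shift and turn from the pose commanded when the call began, along the tool's axes at that moment; what a row does not reach only later rows make up. A row lasts 1/12 s, in which the tool goes at most 0.0417 m and 0.125 rad, less where a joint would pass 70% of its speed; a pose out of reach is approached as far as the arm can. The fingers move at their own pace and stop on an object; clamp_n is the grip in N (left out, the last holds). Time passes only in rows, so rows that do not move let the fingers close. The tool returns the time, the measured TCP pose, the force, the opening and the grip force at its end. only (a regular expression) keeps the lines of the reply that match it, lines (a string "A,B") keeps lines A to B, and quiet returns only ok. Input that does not fit is refused with a message, and nothing moves.
- ctrl.get_obs(): the state, without advancing time (a new reading comes with each control period).
- ctrl.read_camera(name): name is "scene" or "top" or "wrist"; returns the picture (400x640x3 uint8, red, green, blue); there is no depth.
- ctrl.camera_params(name): a dict with "fov_y" (degrees; the focal length in pixels is half the picture's height over the tangent of half this angle, whatever the lens; pixels are square), "cx", "cy" (the principal point, pixels), "extrinsics" (4x4, takes a point from world to camera coordinates). Camera axes: x right, y down, z forward; pixel columns grow to the right and rows downward; lengths in m; the calibration is good to about 2 mm. The wrist camera is an equidistant fisheye: a pixel r from the principal point sees the ray r / f radians off the axis. A picture is of the moment at which its call begins: read the wrist's pose just before it. camera_params takes no time and is no camera call; for the wrist camera it gives the pose at the moment of the call.
- ctrl.finish_job(): hands the job in; it is judged then, once.
The state is a dict: "t": time; "joints": joint angles; "joint_vel": joint speeds; "joint_torque": joint torques, N m; "eef_pos": TCP position; "ee_rot": TCP orientation; "contact_force": force on the tool from outside, world axes, zero at the start; "wrist_torque": the same for the moment, N m; "width": finger opening in m; "gripper_force": force on a finger pad.
Only numpy, scipy, OpenCV 4.12 (cv2) and the standard library are available. Lean on these libraries where they do the work, as an engineer would, in place of code of your own. Each camera call takes 0.05 s, during which the arm holds its last target. There are 200 camera calls.

## Working session

There is one attempt and no reset: what is moved stays moved. The work goes in short steps, Python scripts to look and compute and a tool call to move; the robot and the scene stay as the last step left them, time stands still between calls to the robot, and variables do not carry over. Pictures are saved under pics/ and viewed, at most 10 in all, crops included, and the job is handed in when it is done.

```bash
mkdir -p pics; python3 - <<'E'
from station import ctrl
import cv2,numpy as np
o=ctrl.get_obs();print({k:np.round(v,3) for k,v in o.items()},ctrl.nose_length)
for n in["scene","top","wrist"]:
    p=ctrl.camera_params(n);print(n,p["fov_y"],p["cx"],p["cy"],np.round(p["extrinsics"],4).tolist())
    im=ctrl.read_camera(n);np.save(f"pics/{n}0.npy",im);cv2.imwrite(f"pics/{n}0.png",im[:,:,::-1])
E
ls
```

```text
{'t': np.float64(0.0), 'joints': array([ 0.979,  0.291, -0.154,  1.127,  0.   ,  1.432]), 'joint_vel': array([-0.001,  0.001, -0.001,  0.001, -0.001, -0.   ]), 'joint_torque': array([ 0.0000e+00, -5.3714e+01,  3.3138e+01,  1.6000e-02, -0.0000e+00,
       -0.0000e+00]), 'eef_pos': array([0.229, 0.472, 0.256]), 'ee_rot': array([ 0.224,  0.974, -0.001, -0.   ]), 'contact_force': array([-0.404,  0.182,  0.158]), 'wrist_torque': array([ 0.006, -0.005, -0.011]), 'gripper_force': np.float64(0.0), 'width': np.float64(0.086)} 0.025
scene 54.70161691249083 319.9043963845333 198.0441032910619 [[0.869, -0.4944, -0.0203, -0.5241], [-0.3442, -0.5745, -0.7427, 0.2244], [0.3555, 0.6524, -0.6694, 1.1163], [0.0, 0.0, 0.0, 1.0]]
top 51.78109595332546 327.40716959395104 198.83236307275732 [[-0.0066, -1.0, -0.0018, -0.022], [-0.9976, 0.0067, -0.0687, 0.5862], [0.0687, 0.0014, -0.9976, 1.3486], [0.0, 0.0, 0.0, 1.0]]
wrist 65.70646984690485 312.65823432462537 198.5475175837053 [[0.4385, 0.8987, -0.0024, -0.5253], [0.8686, -0.4231, 0.2579, -0.0326], [0.2307, -0.1152, -0.9662, 0.3789], [0.0, 0.0, 0.0, 1.0]]
pics
```

View pics/top0.png

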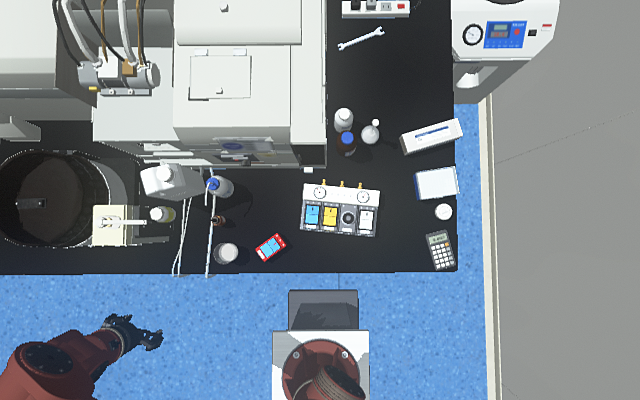

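View pics/scene0.png

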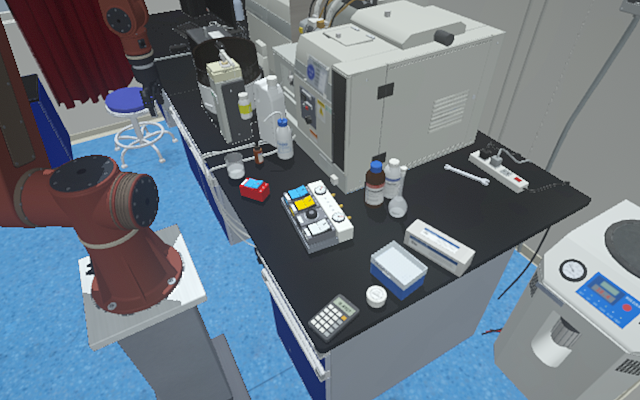

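Top view: the carrier is near (340,210), with light blue (313,215), yellow (330,215), igniter (348,217) and white (367,218). The red look-alike is at (270,247). In the scene view the blue rocker is at (297,192), the yellow at (304,203) and the igniter at (311,214).

```bash
cat > h.py <<'E'
import numpy as np,cv2
def f(p): return 200/np.tan(np.radians(p["fov_y"])/2)
def ray(p,u,v,fish=False):
    E=np.array(p["extrinsics"]);x=(u-p["cx"])/f(p);y=(v-p["cy"])/f(p)
    if fish:
        r=np.hypot(x,y);s=np.sin(r)/max(r,1e-9);d=np.array([x*s,y*s,np.cos(r)])
    else: d=np.array([x,y,1.])
    d=E[:3,:3].T@d;return -E[:3,:3].T@E[:3,3],d/np.linalg.norm(d)
def plane(o,d,z): return o+d*(z-o[2])/d[2]
def meet(rs):
    A=sum(np.eye(3)-np.outer(d,d) for o,d in rs);b=sum((np.eye(3)-np.outer(d,d))@o for o,d in rs)
    X=np.linalg.solve(A,b);return X,[np.linalg.norm(np.cross(X-o,d)) for o,d in rs]
def blobs(im,lo,hi,box,amin=20):
    m=cv2.inRange(cv2.cvtColor(im,cv2.COLOR_RGB2HSV),lo,hi);k=np.zeros_like(m);x0,y0,x1,y1=box;k[y0:y1,x0:x1]=m[y0:y1,x0:x1]
    n,l,s,c=cv2.connectedComponentsWithStats(k)
    return [(s[i][:5].tolist(),c[i].round(2)) for i in range(1,n) if s[i][4]>=amin],l
BLUE=((90,80,100),(112,255,255));YEL=((18,110,110),(35,255,255))
E
python3 - <<'E'
from h import *; from station import ctrl
B={"top":(295,175,385,245),"scene":(278,175,360,255)};R={}
for n in B:
    im=np.load(f"pics/{n}0.npy");p=ctrl.camera_params(n)
    for c,k in(("blue",BLUE),("yel",YEL)):
        b,_=blobs(im,*k,B[n],8);print(n,c,b)
        a=np.array([x[0][4] for x in b]);C=(np.array([x[1] for x in b])*a[:,None]).sum(0)/a.sum() if c=="blue" else b[a.argmax()][1]
        o,d=ray(p,*C);R.setdefault(c,[]).append((o,d));print(plane(o,d,.064).round(4))
    x0,y0,x1,y1=B[n];cv2.imwrite(f"pics/{n}_c.png",cv2.resize(im[y0:y1,x0:x1,::-1],None,fx=8,fy=8,interpolation=cv2.INTER_CUBIC)[:600])
for c in R:print(c,meet(R[c]))
E
cd pics; python3 -c "
import cv2,numpy as np
a=cv2.imread('top_c.png');b=cv2.imread('scene_c.png');b=cv2.resize(b,None,fx=.6,fy=.6);a=cv2.resize(a,None,fx=.55,fy=.55)
c=np.zeros((max(len(a),len(b)),a.shape[1]+b.shape[1],3),'u1');c[:len(a),:a.shape[1]]=a;c[:len(b),a.shape[1]:]=b;cv2.imwrite('both.png',c)
print(c.shape)"
```

```text
top blue [([305, 205, 14, 20, 235], array([311.52, 214.39]))]
[0.5334 0.0253 0.064 ]
top yel [([322, 179, 4, 6, 15], array([323.4 , 181.93])), ([340, 181, 4, 6, 17], array([341.59, 183.88])), ([358, 183, 4, 6, 16], array([359.81, 185.44])), ([323, 207, 14, 19, 230], array([329.58, 216.19]))]
[ 0.5272 -0.0326  0.064 ]
scene blue [([288, 185, 20, 14, 179], array([297.69, 191.92])), ([284, 198, 5, 7, 16], array([286.  , 201.12]))]
[0.529  0.0217 0.064 ]
scene yel [([331, 193, 4, 4, 11], array([332.82, 194.18])), ([294, 195, 21, 15, 181], array([304.15, 202.65])), ([339, 204, 4, 4, 11], array([340.82, 205.18])), ([290, 208, 4, 8, 11], array([291.64, 211.36])), ([347, 216, 4, 3, 10], array([348.8, 216.9]))]
[ 0.5273 -0.0338  0.064 ]
blue (array([0.5323314 , 0.02598504, 0.0594804 ]), [np.float64(0.0012791282198955714), np.float64(0.001279128219895858)])
yel (array([ 0.52751613, -0.03270654,  0.06302783]), [np.float64(0.0003045758696952874), np.float64(0.0003045758696952832)])
(360, 790, 3)
```

View pics/both.png

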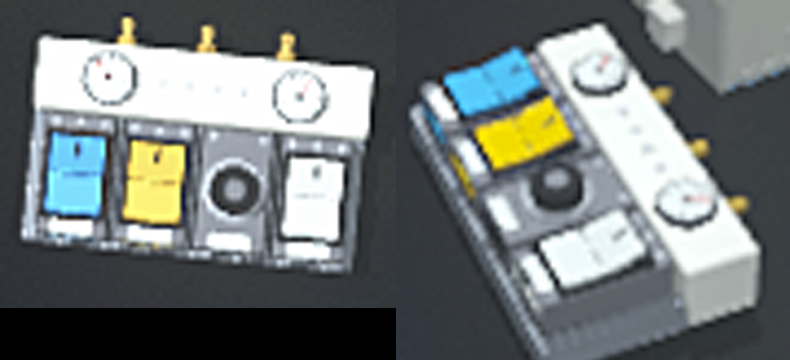

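The two views agree to within 1.3 mm. Blue hinge is near (0.533, 0.0255), yellow near (0.527, -0.0326) and the surface height about 0.06 to 0.063 (text says 0.064). Their spacing is 58 mm, and carrier yaw is about -0.10. The order from +y is air, fuel, igniter, nitrous. I'll move above the carrier with the fingers closing.

Careful with the scale: shifts go in shares of 500 mm and turns go in shares of 360 degrees. That gives: -0.487 m is -0.974, -0.261 m is -0.522, -0.349 rad is -0.0555.

Request:
{"api": "shift_gripper", "payload": {
  "offsets": [-0.974,-0.522,0,-0.0555,0,-0.974,-0.522,0,-0.0555,0,-0.974,-0.522,0,-0.0555,0,-0.974,-0.522,0,-0.0555,0,-0.974,-0.522,0,-0.0555,0,-0.974,-0.522,0,-0.0555,0,-0.974,-0.522,0,-0.0555,0,-0.974,-0.522,0,-0.0555,0,-0.974,-0.522,0,-0.0555,0,-0.974,-0.522,0,-0.0555,0],
  "clamp_n": 20
}}

```text
t: 0.98
eef_pos: [0.4666, 0.1438, 0.2564]
ee_rot: [0.052, 0.999, 0.0, 0.0]
contact_force: [0.8, 1.4, 0.5]
width: -0.0004
gripper_force: 0.0
```

Scaled: -0.111 m is -0.222, -0.098 m is -0.196.

Request:
{"api": "shift_gripper", "payload": {
  "offsets": [-0.196,-0.222,0.06,0,0,-0.196,-0.222,0.112,0,0,-0.196,-0.222,0.112,0,0,-0.196,-0.222,0.112,0,0,-0.196,-0.222,0.112,0,0,-0.196,-0.222,0.112,0,0,-0.196,-0.222,0.112,0,0]
}}

```text
t: 1.57
eef_pos: [0.5514, 0.0254, 0.2001]
ee_rot: [0.052, 0.999, 0.0, -0.001]
contact_force: [0.8, 0.4, -0.1]
width: -0.0001
gripper_force: 0.0
```

```bash
python3 - <<'E'
from h import *; from station import ctrl
o=ctrl.get_obs();p=ctrl.camera_params("wrist");im=ctrl.read_camera("wrist");cv2.imwrite("pics/w1.png",im[:,:,::-1]);np.save("pics/w1.npy",im)
print(o["eef_pos"].round(4),o["contact_force"].round(2))
for k in(BLUE,YEL):
    for b,c in blobs(im,*k,(0,0,640,400),300)[0]:
        O,d=ray(p,*c,True);print(b,c,plane(O,d,.064).round(4))
E
```

```text
[0.5514 0.0254 0.2001] [ 0.81  0.44 -0.11]
[101, 0, 111, 36, 1863] [137.01  11.03] [ 0.3591 -0.1158  0.064 ]
[562, 0, 78, 28, 1328] [608.55   9.39] [0.3537 0.4115 0.064 ]
[414, 17, 62, 63, 2064] [444.78  47.45] [0.4322 0.1534 0.064 ]
[284, 140, 50, 70, 3457] [308.48 174.64] [0.533 0.025 0.064]
[44, 232, 46, 68, 1417] [ 67.92 264.25] [ 0.604 -0.273  0.064]
[610, 247, 24, 36, 486] [621.6  264.87] [0.7034 0.472  0.064 ]
[216, 141, 49, 69, 3135] [240.44 175.13] [ 0.527  -0.0324  0.064 ]
```

View pics/w1.png

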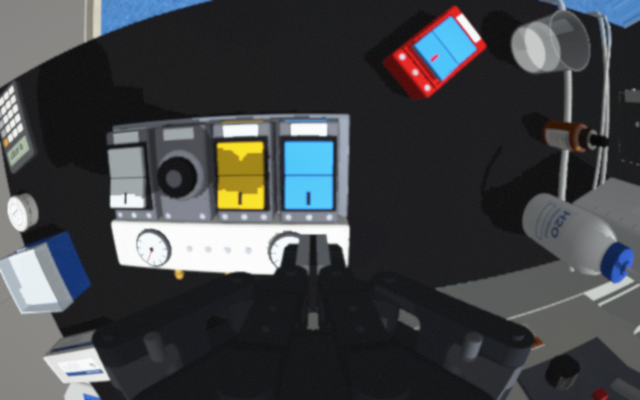

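The wrist view shows blue at (308,175), yellow at (240,175) and the igniter button at (178,177). The tips are over the far side. It agrees with the first fix to 0.5 mm, so I'm descending to just above the air rocker.

Scaled: 0.095 m is 0.19, 0.08 m is 0.16.

Request:
{"api": "shift_gripper", "payload": {
  "offsets": [0,0,0.08,0,0,0,0,0.16,0,0,0,0,0.19,0,0,0,0,0.19,0,0,0,0,0.19,0,0]
}}

```text
t: 2.03
eef_pos: [0.5514, 0.0262, 0.1058]
ee_rot: [0.051, 0.999, 0.0, -0.0]
contact_force: [0.1, 0.3, -0.2]
width: -0.0003
gripper_force: 0.0
```

```bash
python3 - <<'E'
from h import *; from station import ctrl
p=ctrl.camera_params("wrist");im=ctrl.read_camera("wrist");np.save("pics/w2.npy",im);cv2.imwrite("pics/w2.png",im[:,:,::-1])
print(ctrl.get_obs()["eef_pos"].round(4))
for k in(BLUE,YEL):
    for b,c in blobs(im,*k,(150,60,420,320),300)[0]:
        O,d=ray(p,*c,True);print(b,c,plane(O,d,.064).round(4))
E
```

```text
[0.5524 0.026  0.1069]
[268, 119, 74, 5, 324] [303.81 120.79] [0.4878 0.0296 0.064 ]
[266, 153, 78, 106, 6873] [303.45 198.49] [0.5285 0.0249 0.064 ]
[166, 155, 73, 102, 6661] [203.16 204.74] [ 0.5263 -0.0314  0.064 ]
```

View pics/w2.png

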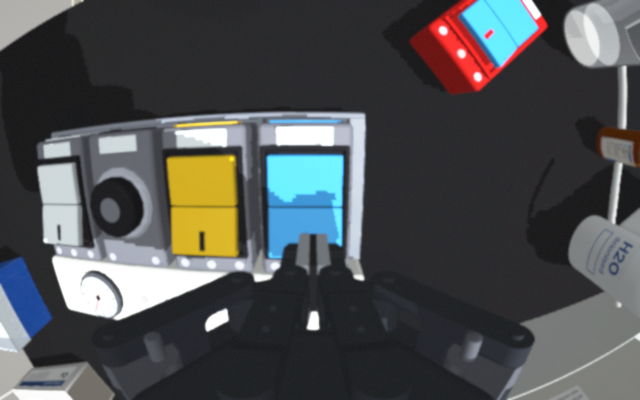

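The tips are over the far half of the blue rocker, at (315,240). Height is as expected, so I'm pressing slowly.

Scaled: 0.0165 m is 0.033, -0.003 m is -0.006.

Request:
{"api": "shift_gripper", "payload": {
  "offsets": [-0.004,-0.006,0.008,0,0,-0.004,-0.006,0.014,0,0,-0.004,-0.006,0.018,0,0,-0.004,-0.006,0.022,0,0,-0.004,-0.006,0.026,0,0,-0.004,-0.006,0.03,0,0,-0.004,-0.006,0.033,0,0,-0.004,-0.006,0.033,0,0]
}}

```text
t: 2.75
eef_pos: [0.5532, 0.022, 0.0889]
ee_rot: [0.052, 0.999, -0.0, -0.0]
contact_force: [-1.0, -0.1, 4.1]
width: 0.0002
gripper_force: 1.8
```

Scaled: 0.001 m is 0.002.

Request:
{"api": "shift_gripper", "payload": {
  "offsets": [0,0,0.002,0,0,0,0,0.002,0,0]
}}

```text
t: 2.92
eef_pos: [0.5532, 0.0221, 0.0887]
ee_rot: [0.052, 0.999, -0.0, -0.0]
contact_force: [-5.1, 0.7, 13.4]
width: -0.0
gripper_force: 7.1
```

Request:
{"api": "shift_gripper", "payload": {
  "offsets": [0,0,-0.02,0,0,0,0,-0.06,0,0,0,0,-0.06,0,0,0,0,-0.06,0,0]
}}

```text
t: 3.25
eef_pos: [0.5541, 0.022, 0.1187]
ee_rot: [0.052, 0.999, -0.0, 0.001]
contact_force: [0.0, 0.3, 0.2]
width: -0.0
gripper_force: 0.0
```

```bash
python3 - <<'E'
from h import *; from station import ctrl
p=ctrl.camera_params("wrist");im=ctrl.read_camera("wrist");cv2.imwrite("pics/w3.png",im[:,:,::-1])
print(ctrl.get_obs()["eef_pos"].round(4))
for k in(BLUE,YEL):
    for b,c in blobs(im,*k,(150,60,420,320),300)[0]:
        O,d=ray(p,*c,True);print(b,c,plane(O,d,.064).round(4))
E
```

```text
[0.5535 0.022  0.1179]
[278, 113, 68, 5, 316] [310.   115.08] [0.488  0.0287 0.064 ]
[274, 148, 76, 95, 6484] [312.09 192.36] [0.5316 0.0253 0.064 ]
[181, 146, 68, 98, 6033] [215.59 193.87] [ 0.5264 -0.0317  0.064 ]
```

View pics/w3.png

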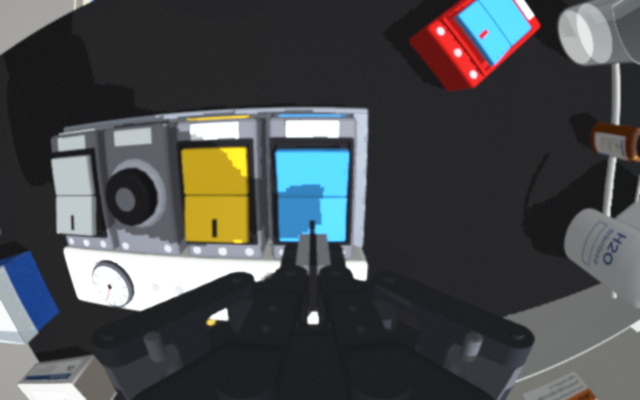

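The blue rocker hit a hard stop: 13 N with no further travel at tip height 0.064. Both its halves are now the same shade and its extent shrank, while yellow at (215,194) is still off. Next is the fuel rocker, 57 mm toward -y.

Scaled: -0.057 m is -0.114, -0.03 m is -0.06.

Request:
{"api": "shift_gripper", "payload": {
  "offsets": [0,-0.06,0,0,0,0,-0.114,0,0,0,0,-0.114,0,0,0,0,-0.114,0.016,0,0]
}}

```text
t: 3.63
eef_pos: [0.5478, -0.0357, 0.11]
ee_rot: [0.053, 0.999, -0.0, 0.0]
contact_force: [0.5, 0.0, -0.2]
width: -0.0002
gripper_force: 0.0
```

Request:
{"api": "shift_gripper", "payload": {
  "offsets": [0,0,0.016,0,0,0,0,0.022,0,0,0,0,0.026,0,0,0,0,0.03,0,0,0,0,0.034,0,0,0,0,0.038,0,0,0,0,0.042,0,0,0,0,0.042,0,0]
}}

```text
t: 4.3
eef_pos: [0.5476, -0.0345, 0.089]
ee_rot: [0.052, 0.999, 0.0, 0.0]
contact_force: [0.7, 1.2, 0.9]
width: 0.0004
gripper_force: 0.5
```

Request:
{"api": "shift_gripper", "payload": {
  "offsets": [0,0,0.002,0,0,0,0,0.002,0,0]
}}

```text
t: 4.47
eef_pos: [0.5477, -0.0345, 0.0888]
ee_rot: [0.052, 0.999, 0.0, 0.0]
contact_force: [-3.0, 0.9, 13.4]
width: -0.0001
gripper_force: 6.0
```

Same hard-stop signature. Now I'll lift, shift over the igniter and check both rockers.

Scaled: -0.06 m is -0.12, -0.058 m is -0.116.

Request:
{"api": "shift_gripper", "payload": {
  "offsets": [0,0,-0.08,0,0,0,0,-0.12,0,0,0.02,-0.06,-0.12,0,0,0.042,-0.116,-0.12,0,0,0.042,-0.116,-0.12,0,0,0.042,-0.116,-0.12,0,0]
}}

```text
t: 4.97
eef_pos: [0.5202, -0.0912, 0.1479]
ee_rot: [0.053, 0.999, -0.0, 0.0]
contact_force: [-0.4, 0.9, -0.9]
width: -0.0003
gripper_force: 0.0
```

```bash
python3 - <<'E'
from h import *; from station import ctrl
p=ctrl.camera_params("wrist");im=ctrl.read_camera("wrist");np.save("pics/w4.npy",im);cv2.imwrite("pics/w4.png",im[:,:,::-1])
np.save("pics/top4.npy",ctrl.read_camera("top"))
print(ctrl.get_obs()["eef_pos"].round(4))
for k in(BLUE,YEL):
    for b,c in blobs(im,*k,(150,60,480,320),300)[0]:
        O,d=ray(p,*c,True);print(b,c,plane(O,d,.064).round(4))
for n in("top0","scene0"):
    q=ctrl.camera_params(n[:-1]);a=np.load(f"pics/{n}.npy")
    x0,y0,x1,y1={"top0":(340,207,358,228),"scene0":(304,206,318,223)}[n]
    g=cv2.cvtColor(a,cv2.COLOR_RGB2GRAY)[y0:y1,x0:x1];v,u=np.nonzero(g<70);C=(u.mean()+x0,v.mean()+y0)
    print(n,len(u),C,plane(*ray(q,*C),.07).round(4))
E
```

```text
[ 0.5208 -0.09    0.1478]
[438, 179, 42, 73, 2622] [460.76 216.42] [0.5344 0.019  0.064 ]
[364, 178, 65, 76, 4210] [394.43 214.62] [ 0.5267 -0.0332  0.064 ]
top0 60 (np.float64(348.3666666666667), np.float64(217.93333333333334)) [ 0.5211 -0.0924  0.07  ]
scene0 72 (np.float64(310.7916666666667), np.float64(213.20833333333334)) [ 0.5197 -0.0927  0.07  ]
```

View pics/w4.png

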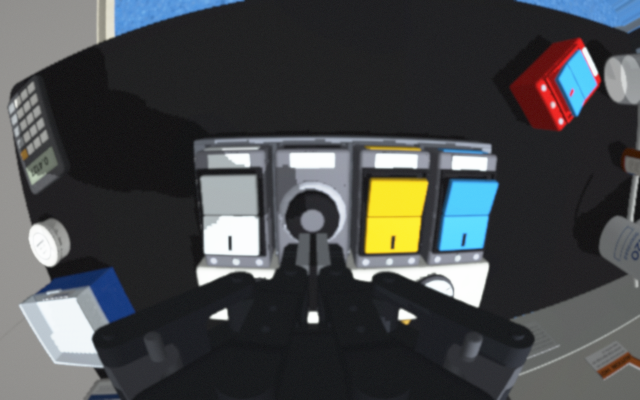

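Both the yellow (394,215) and blue (461,216) rockers look flat on their far halves. The white one (232,215) is untouched, and the tips are over the button at (312,219). Now pressing the igniter.

Scaled: 0.0575 m is 0.115, 0.057 m is 0.114.

Request:
{"api": "shift_gripper", "payload": {
  "offsets": [0,-0.002,0.05,0,0,0,-0.002,0.084,0,0,0,-0.002,0.092,0,0,0,-0.002,0.098,0,0,0,-0.002,0.102,0,0,0,-0.002,0.106,0,0,0,-0.002,0.11,0,0,0,-0.002,0.114,0,0,0,-0.002,0.115,0,0,0,-0.002,0.115,0,0]
}}

```text
t: 5.9
eef_pos: [0.5209, -0.0908, 0.0911]
ee_rot: [0.052, 0.999, 0.0, 0.0]
contact_force: [-2.9, 3.3, 6.0]
width: -0.0001
gripper_force: 3.0
```

Scaled: 0.001 m is 0.002.

Request:
{"api": "shift_gripper", "payload": {
  "offsets": [0,0,0.002,0,0,0,0,0.002,0,0,0,0,0.002,0,0]
}}

```text
t: 6.15
eef_pos: [0.521, -0.0908, 0.0909]
ee_rot: [0.052, 0.999, 0.0, 0.001]
contact_force: [-6.3, 4.7, 17.0]
width: -0.0001
gripper_force: 8.8
```

The button is on its stop: 17 N at tip height 0.066, with no further travel. One last look before handing in.

```bash
python3 - <<'E'
from station import ctrl
import cv2,numpy as np
a=ctrl.read_camera("scene")[165:265,260:380,::-1];b=np.load("pics/scene0.npy")[165:265,260:380,::-1]
cv2.imwrite("pics/f.png",cv2.resize(np.hstack([b,a]),(800,333),interpolation=cv2.INTER_CUBIC))
print(ctrl.get_obs()["contact_force"].round(1))
E
```

```text
[-5.5  4.1 17.8]
```

View pics/f.png

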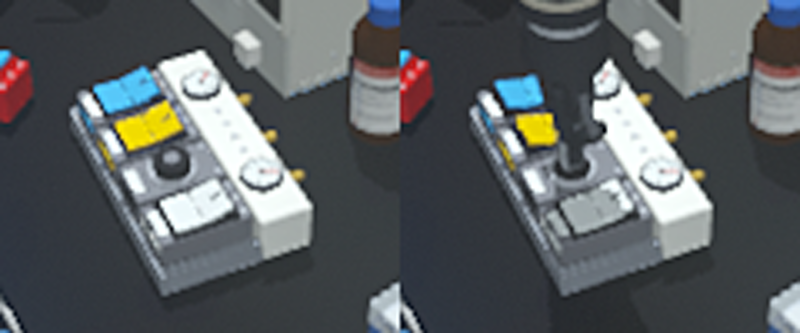

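Before is left, now is right: the near ends of the blue (512,95) and yellow (535,128) rockers are raised, so both are on. The button is held down at (570,168), white is still off, and the modules are seated.

```bash
python3 -c "
from station import ctrl
print(ctrl.finish_job())"
```

```text
the job is handed in; nothing more can be done
None
```

I switched air on, then acetylene, then pressed the igniter onto its stop; it is still held there at about 17 N, with nitrous left off, and the job was handed in at about 6 s.

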